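Slide the puck tray across the gap onto the trolley

TASK

The tray of hockey pucks is too nose-heavy to be carried or simply shoved: slide it, without lifting it, off the table and across the gap onto the trolley beside it, pressing its tail down on the rubber hand rest to draw it along until the nose has landed, so that the nose does not sag into the gap. Then push it from behind fully home, so that the whole tray lies flat on the trolley's deck behind the loading lip with the pucks still stacked in it. Be gentle: the tray is thin plastic, the trolley's castors are not locked and it must not be rolled away, and everything else on the table stays where it is.

Things in the scene. Friction and masses are not known exactly. Their poses are not given: they have to be found in the camera images.
- tray: Blue plastic tray, 200 mm wide (its x), 300 long (its y), 55 high; origin at the centre of its underside. Nose at +y, tail at -y. Its rear 90 mm are a closed compartment with a flat top, the hand rest; its tail face is upright. The last 12 mm of the underside at the nose curve up by 5 mm. Slick underside. With its pucks about 0.85 kg, balancing 80 mm behind the nose. It cracks under over 40 N.
- nose (a point): Middle of the tray's nose end, level with the underside (150 mm ahead of the tray's origin along its y).
- tail (a point): Middle of the tray's tail end, on the underside (150 mm behind the origin).
- rest (a point): Middle of the hand rest, the flat black rubber top of the closed compartment at the tail: 80 mm (y) by 190 mm (x), 55 mm above the underside, 105 mm behind the tray's origin, 45 mm ahead of the tail face. Pressed with about 8 to 20 N the rubber carries the tray along with the fingers; if they only touch it, they slip over it.
- lip (a point): Top of the trolley's loading lip, at mid length: a white rolled bar 12 mm thick on the side facing the table, its top 6 mm above the deck and 3 mm below the table top. The trolley's y points from the table across the deck to the far rail, x along the lip. Deck 440 mm long (x), with rails 41 mm high at both ends. The table's edge, at y = 0.11 m, is 110 to 140 mm short of the lip.
- rail (a point): Middle of the foot of the far rail's inner face, at deck height: 313 mm beyond the lip's centre line, so that the 300 mm tray has 7 mm to spare between lip and rail. The rail rises 41 mm above the deck.
- trolley (a joint): How far the trolley has rolled from where it was parked, m, positive away from the table (its y). It begins to roll when pushed sideways with about 12 N.
- puck0: Black rubber puck, 76 mm across, 25 mm thick, 0.16 kg, origin at the centre of its underside; lower puck of one of two stacks of two in the nose of the tray.
- puck1: The same; it lies on puck0.
- puck2: The same; lower puck of the other stack.
- puck3: The same; it lies on puck2.
- glue: White glue bottle, 50 mm across, 130 mm high; leave alone.
- card_boxes: Yellow box with a smaller one on it, 130 x 80 mm, 80 mm high; leave alone.
- marker: Grey marker pen, 135 mm long; leave alone.
- spare_puck0: Spare puck lying on the table; leave alone.
- spare_puck1: Spare puck on spare_puck0; leave alone.

How it is judged:
By the outcome, as a careful person would: the job done as asked, in the order asked, and still so for the second after the job is handed in, with the robot touching nothing.
It also fails if it takes over 72 s, if anything falls off the work surface, if the arm or the gripper's body presses on something with over 40 N, if the wrist force passes 120 N, or if a joint passes its speed limit or range.

ROBOT

A 6-joint arm with a two-finger parallel gripper is mounted at the origin on the work surface. World frame = base frame: x ahead of the robot, y to its left, z up, the work surface at z = 0. Lengths are in m, angles in rad, forces in N, time in s.
With the tool pointing down it reaches from about 0.25 to 0.775 m from the base axis. Payload 8.9 kg.
Tool frame: the origin (TCP) lies on the centre line of the jaws, within the pads' length; the fingertips stand 22 mm ahead of it and the grasp point (between the pads) lies 3 mm ahead of it; z points along the fingers, y is the line along which they close (so a half turn about z gives the same grasp; the last joint's range is limited). The gripper opens to 85 mm and grips with 20 to 120 N. Pads are 22 mm wide; open, the fingers measure 114 mm over their backs; the gripper's body (76 mm by 85 mm) begins 54 mm behind the grasp point. The pads swing forward as they close: fully open they stand 13 mm farther back than shut.
Start: joints at [1.139, 0.291, -0.153, 1.127, 0, 1.431], TCP at [0.152, 0.503, 0.253] pointing down, gripper open.
Joint ranges: [-2.52, 2.52], [-0.91, 1.74], [-1.3, 1.37], [-1.96, 2.02], [-1.52, 1.47], [-3.14, 3.14]. Speed limits (rad/s): [2.22, 2.22, 2.79, 3.14, 3.14, 3.14].

INTERFACE

Orientations are given as a rotation vector (axis times angle).
In Python, from plant import r gives the robot as it stands.
- The arm moves only by the shell command python3 -m pendant 'ROWS'. ROWS is text: rows parted by semicolons, each of 5 numbers parted by spaces: the finger opening in m, from 0 to 0.0854, then the shift along the tool's x, y, z in m, then the turn about the tool's z in rad. A call has 1 to 20 rows; each row shifts and turns the commanded pose from where the row before left it, along the tool's axes as they then stand; what a row does not reach is not made up. A row lasts 1/8 s, in which the tool goes at most 62.5 mm and 10.7 degrees, less where a joint would pass 70% of its speed; a pose out of reach is approached as far as the arm can. A call is refused whole if a number of a shift passes 0.0625 or a number of a turn 0.188, either way. A call with a gripper value outside its range is refused whole. The fingers move at their own pace and stop on an object; the grip force is fixed at half the most. Time passes only in rows, so rows that do not move let the fingers close. It gives the time, the measured TCP pose, the force, the opening and the grip force at its end, in the units of the state.
- r.observe(): the state, without advancing time (a new reading comes with each control period).
- r.grab_frame(name): name is "scene" or "top" or "wrist"; returns (picture, depth): 384x512x3 uint8, red, green, blue; 384x512 float32, m along the optical axis (not along the pixel's ray), 0 where there is no reading.
- r.camera_info(name): a dict with "fx", "fy", "cx", "cy" (pixels), "T" (4x4, takes a point from camera to world coordinates); the wrist camera has in their place "T_tool_cam" (4x4, takes a point from camera to tool coordinates, whose origin is the TCP and whose axes are the flange's). Camera axes: x right, y up, looking along -z (the intrinsics and any distortion apply to the point x, -y, -z); pixel columns grow to the right and rows downward; lengths in m; the calibration is good to about 2 mm. A picture is of the moment at which its call begins: read the wrist's pose just before it. camera_info takes no time and is no camera call.
- r.finish_job(): hands the job in; it is judged then, once.
Trained networks look in the newest picture that a camera, given by its name, has taken for a name from the list of things; names that differ only in an ending like _2 or _b are one class to them, and where a whole thing is asked for, a point or a joint stands for the part that bears it (a point fixed in the world has none). Each returns a list of dicts, best first, with "confidence" (0 to 1); they miss things now and then, are a little off and sometimes report something else, mostly with a low value. They report only what shows in the picture. A call takes as long as a camera call.
- r.boxes_of(target, camera): "rect" ([left, top, right, bottom] in pixels, round what is visible of it).
- r.regions_of(target, camera): "mask" (384x512 bool, what is visible of it) and "rect" ([left, top, right, bottom] in pixels, round what is visible of it).
The state is a dict: "clock": time; "q": joint angles; "joint_velocities": joint speeds; "tau": joint torques, N m; "position": TCP position; "eef_rot": TCP orientation; "ft_force": force on the tool from outside, world axes, zero at the start; "wrist_torque": the same for the moment, N m; "width": opening from 0.0 (shut) to 1.0 (fully open); "grasp_force": force on a finger pad.
Only numpy, scipy, OpenCV 4.12 (cv2) and the standard library are available. Lean on these libraries where they do the work, as an engineer would, in place of code of your own. Each camera call takes 0.05 s, during which the arm holds its last target. There are 200 camera calls.

## Working session

There is one attempt and no reset: what is moved stays moved. The work goes in short steps, Python scripts to look and compute and a shell command to move; the robot and the scene stay as the last step left them, time stands still between calls to the robot, and variables do not carry over. Pictures are saved under pics/ and viewed, at most 10 in all, crops included, and the job is handed in when it is done.

```bash
ls; mkdir -p pics
cat > h.py <<'E'
import numpy as np, cv2
from scipy.spatial.transform import Rotation as R
from plant import r
def cloud(name):
    s=r.observe(); img,d=r.grab_frame(name); c=r.camera_info(name)
    if 'T' in c: T=np.array(c['T'])
    else:
        W=np.eye(4); W[:3,:3]=R.from_rotvec(s['eef_rot']).as_matrix(); W[:3,3]=s['position']; T=W@np.array(c['T_tool_cam'])
    v,u=np.mgrid[:d.shape[0],:d.shape[1]]
    K=np.array([[c['fx'],0,c['cx']],[0,c['fy'],c['cy']],[0,0,1.]])
    dist=np.array(c.get('dist',c.get('distortion',np.zeros(5))),float).ravel()
    n=cv2.undistortPoints(np.stack([u.ravel(),v.ravel()],1).astype(np.float64)[:,None],K,dist)[:,0] 
    x=n[:,0].reshape(d.shape)*d; y=n[:,1].reshape(d.shape)*d
    P=np.stack([x,-y,-d],-1)@T[:3,:3].T+T[:3,3]; P[d==0]=np.nan
    return img,P,s
E
python3 - <<'E'
from h import *
s=r.observe(); print({k:np.round(v,3).tolist() for k,v in s.items()})
for n in ('scene','top','wrist'):
    c=r.camera_info(n); print(n,{k:(np.round(v,3).tolist() if not isinstance(v,str) else v) for k,v in c.items()})
    img,P,s=cloud(n); cv2.imwrite(f'pics/{n}0.png',img[:,:,::-1])
    for t in ('tray','rest','trolley','lip','puck1','glue','card_boxes','marker','spare_puck1'):
        try: L=r.regions_of(t,n)
        except Exception as e: print(t,e); continue
        for m in L[:2]:
            Q=P[m['mask']]; Q=Q[~np.isnan(Q[:,0])]
            if len(Q): print(n,t,round(m['confidence'],2),m['rect'],'lo',np.percentile(Q,3,0).round(3),'med',np.median(Q,0).round(3),'hi',np.percentile(Q,97,0).round(3))
i=[cv2.imread(f'pics/{n}0.png') for n in('scene','top','wrist')]
cv2.imwrite('pics/all0.png',cv2.resize(np.vstack([np.hstack(i[:2]),np.hstack([i[2],i[2]*0])]),(800,600)))
E
```

```text
pics
{'clock': 0.0, 'q': [1.139, 0.291, -0.154, 1.127, 0.0, 1.432], 'joint_velocities': [-0.0, -0.001, 0.001, 0.001, 0.001, -0.001], 'tau': [0.002, -53.714, 33.137, 0.016, -0.0, -0.0], 'position': [0.151, 0.502, 0.253], 'eef_rot': [-0.458, -3.108, 0.002], 'ft_force': [0.133, -0.227, 0.618], 'wrist_torque': [0.005, 0.027, 0.046], 'grasp_force': 0.0, 'width': 1.002}
scene {'fx': 347.768, 'fy': 347.768, 'cx': 259.203, 'cy': 194.076, 'T': [[-0.197, -0.576, 0.793, 1.388], [0.98, -0.126, 0.152, 0.208], [0.012, 0.807, 0.59, 0.653], [0.0, 0.0, 0.0, 1.0]]}
scene tray 0.71 [139.8, 166.0, 259.6, 226.3] lo [ 0.493 -0.262  0.002] med [ 0.594 -0.159  0.038] hi [0.694 0.03  0.057]
scene tray 0.17 [301.1, 165.5, 465.9, 383.6] lo [ 0.359  0.247 -0.58 ] med [ 0.693  0.412 -0.011] hi [0.802 0.559 0.031]
scene rest 0.67 [142.5, 167.2, 258.2, 225.9] lo [ 0.494 -0.26   0.003] med [ 0.593 -0.16   0.039] hi [0.694 0.03  0.057]
scene trolley 0.84 [300.3, 173.2, 468.2, 381.8] lo [ 0.359  0.247 -0.58 ] med [ 0.694  0.412 -0.011] hi [0.802 0.559 0.031]
scene lip 0.75 [299.8, 170.3, 464.2, 384.0] lo [ 0.359  0.2
[... 2570 characters left out ...]
.131]
top spare_puck1 0.59 [312.2, 136.7, 334.4, 159.6] lo [ 0.724 -0.245  0.033] med [ 0.757 -0.211  0.049] hi [ 0.79  -0.177  0.054]
wrist {'fx': 279.593, 'fy': 279.593, 'cx': 252.762, 'cy': 194.417, 'T_tool_cam': [[-0.0, 0.953, 0.304, 0.08], [1.0, 0.0, -0.001, -0.001], [-0.001, 0.304, -0.953, -0.121], [0.0, 0.0, 0.0, 1.0]]}
wrist trolley 0.86 [151.8, 169.8, 342.4, 351.1] lo [ 0.35   0.245 -0.58 ] med [ 0.388  0.428 -0.155] hi [0.476 0.551 0.032]
wrist lip 0.71 [155.1, 170.2, 343.1, 352.0] lo [ 0.35   0.245 -0.58 ] med [ 0.388  0.429 -0.155] hi [0.478 0.552 0.032]
wrist spare_puck1 0.64 [157.0, 170.5, 343.4, 349.1] lo [ 0.35   0.244 -0.581] med [ 0.388  0.428 -0.155] hi [0.479 0.552 0.032]
```

View pics/all0.png

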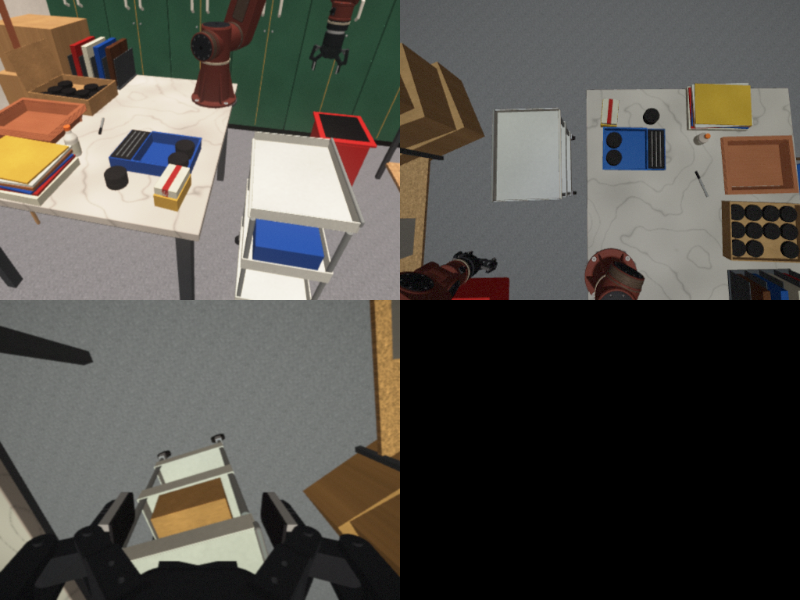

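The picture shows the blue tray (top view, about col 633, row 148 in the montage) with its nose toward the trolley and the ribbed black rest at the tail. The card boxes are close beside its nose. I'll fit edges for precise yaws next.

```bash
cat > fit.py <<'E'
from h import *
def line(P,along,side,name,n=40,lo=None,hi=None):
    # extreme edge: bin along 'along' axis, take extreme of other axis, robust line
    o=1-along; b=np.linspace(P[:,along].min()+.01,P[:,along].max()-.01,n); pts=[]
    for a,c in zip(b[:-1],b[1:]):
        q=P[(P[:,along]>=a)&(P[:,along]<c)]
        if len(q)>1: pts.append([(a+c)/2, q[:,o].max() if side>0 else q[:,o].min()])
    pts=np.array(pts); 
    vx,vy,x0,y0=cv2.fitLine(pts.astype(np.float32),cv2.DIST_HUBER,0,.001,.001).ravel()
    m=vy/vx; c=P[:,along].mean(); print(name,'slope deg %.2f'%np.degrees(np.arctan(m)),'at %.3f ->%.4f'%(c,y0+m*(c-x0)),'rms %.4f'%np.std(pts[:,1]-y0-m*(pts[:,0]-x0)))
def sel(P,x,y,z):
    Q=P.reshape(-1,3); k=np.all((Q>[x[0],y[0],z[0]])&(Q<[x[1],y[1],z[1]]),1); return Q[k]
if __name__=='__main__':
  for n in ('scene','top'):
    img,P,s=cloud(n); print(n,'table z',np.nanmedian(sel(P,(.3,.45),(-.2,.05),(-.02,.02))[:,2]))
    T=sel(P,(.45,.705),(-.3,.06),(.045,.065)); print('tray top',len(T),T.min(0).round(4),T.max(0).round(4),np.median(T,0))
    line(T,0,-1,'tail'); line(T,1,-1,'left x'); line(T,1,1,'right x'); line(T,0,1,'nose')
    D=sel(P,(.3,.9),(.2,.62),(-.05,.06)); print('trolley',len(D))
    d=sel(P,(.42,.75),(.3,.5),(-.05,.06)); print('deck z',np.median(d[:,2]), 'deck plane',np.linalg.lstsq(np.c_[d[:,:2],np.ones(len(d))],d[:,2],rcond=None)[0].round(4))
    Rl=D[D[:,2]>.02]; f=Rl[(Rl[:,1]>.5)&(Rl[:,0]>.4)&(Rl[:,0]<.77)]; line(f,0,-1,'rail inner'); line(f,0,1,'rail outer')
    L=D[(D[:,1]<.3)&(D[:,2]<.01)&(D[:,2]>-.012)&(D[:,0]>.4)&(D[:,0]<.76)]; line(L,0,-1,'lip outer')
    for a in np.arange(.236,.27,.003):
        q=d0=D[(abs(D[:,1]-a)<.0015)&(D[:,0]>.45)&(D[:,0]<.75)]; print('%.3f:%.4f/%d'%(a,np.median(q[:,2]) if len(q) else 9,len(q)),end=' ')
    print(); E_=sel(P,(.2,.9),(.05,.16),(-.01,.01)); line(E_,0,1,'table edge')
    r1=Rl[(Rl[:,1]>.3)&(Rl[:,1]<.5)]; print('end rails x',np.percentile(r1[:,0],[1,20,80,99]).round(3))
E
python3 fit.py
```

```text
scene table z 6.824531656512978e-05
tray top 2507 [ 0.485  -0.2737  0.045 ] [0.7001 0.0341 0.0596] [ 0.60400458 -0.17238497  0.05439592]
tail slope deg -1.70 at 0.598 ->-0.2678 rms 0.0031
left x slope deg -0.65 at -0.129 ->0.4921 rms 0.0030
right x slope deg -1.48 at -0.129 ->0.6917 rms 0.0096
nose slope deg -1.97 at 0.598 ->0.0303 rms 0.0013
trolley 14785
deck z -0.009305263337961944 deck plane [-0.     -0.0007 -0.009 ]
rail inner slope deg 0.92 at 0.614 ->0.5555 rms 0.0004
rail outer slope deg 1.10 at 0.614 ->0.5654 rms 0.0013
lip outer slope deg 1.11 at 0.602 ->0.2395 rms 0.0007
0.236:-0.0057/8 0.239:-0.0056/38 0.242:-0.0045/74 0.245:-0.0034/73 0.248:-0.0040/67 0.251:-0.0080/66 0.254:-0.0093/71 0.257:-0.0091/74 0.260:-0.0090/73 0.263:-0.0092/72 0.266:-0.0094/76 0.269:-0.0091/71 
table edge slope deg -0.07 at 0.640 ->0.1101 rms 0.0004
end rails x [0.354 0.358 0.802 0.805]
top table z -0.0004867780840052127
tray top 2275 [ 0.4904 -0.2738  0.045 ] [0.705  0.0342 0.0632] [ 0.5914425  -0.18764525  0.05410421]
tail slope deg -2.79 at 0.594 ->-0.2684 rms 0.0048
left x slope deg 0.84 at -0.138 ->0.4941 rms 0.0019
right x slope deg 2.51 at -0.138 ->0.6955 rms 0.0014
nose slope deg -0.97 at 0.594 ->0.0290 rms 0.0012
trolley 10435
deck z -0.009071540027262737 deck plane [ 0.0002  0.0008 -0.0095]
rail inner slope deg 1.12 at 0.585 ->0.5554 rms 0.0007
rail outer slope deg 1.20 at 0.585 ->0.5643 rms 0.0016
lip outer slope deg 1.21 at 0.574 ->0.2396 rms 0.0008
0.236:-0.0016/2 0.239:-0.0071/42 0.242:-0.0039/76 0.245:-0.0023/68 0.248:-0.0061/11 0.251:-0.0081/75 0.254:-0.0096/69 0.257:-0.0095/48 0.260:-0.0092/50 0.263:-0.0095/62 0.266:-0.0098/71 0.269:-0.0082/57 
table edge slope deg -0.04 at 0.538 ->0.1083 rms 0.0010
end rails x [0.357 0.359 0.802 0.806]
```

```bash
python3 -m pendant '0.085 0 0 0 0.1636;0.085 0 0 0 0.1636;0.085 0 0 0 0.1636;0.085 0 0 0 0.1636;0.085 0 0 0 0.1636;0.085 0 0 0 0.1636;0.085 0 0 0 0.1636;0.085 0 0 0 0.1636;0.085 -0.0445 0.029 0 0;0.085 -0.0445 0.029 0 0;0.085 -0.0445 0.029 0 0;0.085 -0.0445 0.029 0 0;0.085 -0.0445 0.029 0 0;0.085 -0.0445 0.029 0 0;0.085 -0.0445 0.029 0 0;0.085 -0.0445 0.029 0 0;0.085 -0.0445 0.029 0 0;0.085 -0.0445 0.029 0 0;0.085 -0.0445 0.029 0 0;0.085 -0.0445 0.029 0 0' | tail -5
python3 -m pendant '0.085 -0.0445 0.029 0 0;0.085 -0.0445 0.029 0 0;0.085 -0.0445 0.029 0 0;0.085 -0.0445 0.029 0 0;0.085 0 0 0 0;0.085 0 0 0 0' | tail -5
cat > look.py <<'E'
import sys
from h import *; from fit import line,sel
img,P,s=cloud('wrist'); cv2.imwrite(f'pics/{sys.argv[1]}.png',img[:,:,::-1])
M=R.from_rotvec(s['eef_rot']).as_matrix(); print('t',s['clock'],'pos',s['position'].round(4),'tooly yaw deg %.2f'%np.degrees(np.arctan2(M[1,1],M[0,1])),'tilt',M[:,2].round(3))
np.save(f'pics/{sys.argv[1]}.npy',P)
E
python3 look.py w1
python3 - <<'E'
from fit import *
P=np.load('pics/w1.npy'); T=sel(P,(.45,.705),(-.32,.06),(.048,.062)); print(len(T),T.min(0),T.max(0))
line(T,0,-1,'tail'); line(T,1,-1,'left'); line(T,1,1,'right'); line(T,0,1,'nose')
print('table',np.nanmedian(sel(P,(.3,.47),(-.3,.05),(-.03,.03))[:,2]),'rest z',np.median(sel(P,(.55,.63),(-.25,-.2),(.03,.08))[:,2]))
E
```

```text
position: [0.4837, -0.0436, 0.2535]
eef_rot: [2.255, 2.186, 0.001]
ft_force: [0.3, 0.8, 0.4]
width: 0.993
grasp_force: 0.0
position: [0.593, -0.2231, 0.2529]
eef_rot: [-2.255, -2.186, 0.0]
ft_force: [0.0, 1.0, 0.3]
width: 0.995
grasp_force: 0.0
t 4.85 pos [ 0.593  -0.2231  0.2529] tooly yaw deg -1.78 tilt [-0.001  0.001 -1.   ]
16857 [ 0.48472756 -0.27279206  0.04800344] [ 0.69603744 -0.04285956  0.05879285]
tail slope deg -1.22 at 0.588 ->-0.2704 rms 0.0005
left slope deg 0.03 at -0.188 ->0.4875 rms 0.0011
right slope deg 3.17 at -0.188 ->0.6899 rms 0.0011
nose slope deg -46.29 at 0.588 ->-0.0761 rms 0.0829
table 3.9132199621316754e-05 rest z 0.055008241190183604
```

View pics/w1.png

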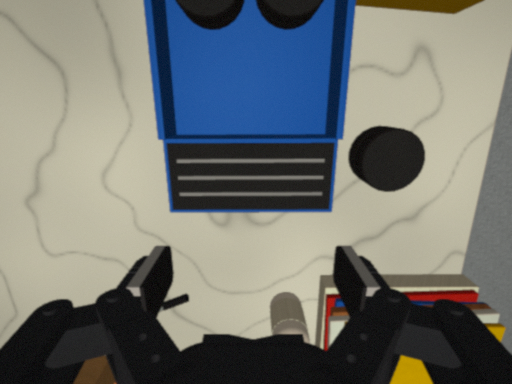

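```bash
python3 -m pendant '0.085 -0.0015 -0.005 0.042 0;0.085 0 0 0.042 0;0.085 0 0 0.042 0;0.085 0 0 0.040 0;0.085 0 0 0 0;0.085 0 0 0.002 0;0.085 0 0 0.002 0;0.085 0 0 0.002 0;0.085 0 0 0 0' | tail -8
```

```text
clock: 6.02
position: [0.5885, -0.2248, 0.0817]
eef_rot: [2.255, 2.187, 0.0]
ft_force: [0.4, -0.1, 0.5]
width: 0.996
grasp_force: 0.0
```

```bash
python3 -m pendant '0.085 0 0 0.002 0;0.085 0 0 0.001 0;0.085 0 0 0.001 0;0.085 0 0 0 0' | tail -5;python3 -m pendant '0.085 0 0 0.001 0;0.085 0 0 0.001 0;0.085 0 0 0 0' | tail -5
```

```text
position: [0.5883, -0.2246, 0.0772]
eef_rot: [-2.255, -2.187, 0.0]
ft_force: [-0.1, -0.2, -0.4]
width: 0.995
grasp_force: 0.0
position: [0.5883, -0.2246, 0.0752]
eef_rot: [-2.255, -2.187, 0.0]
ft_force: [-0.4, -0.3, 0.0]
width: 0.994
grasp_force: 0.0
```

```bash
python3 -m pendant '0.085 0 0 0.003 0;0.085 0 0 0.003 0;0.085 0 0 0.002 0;0.085 0 0 0 0' | tail -5;python3 -m pendant '0.085 0 0 0.001 0;0.085 0 0 0.001 0;0.085 0 0 0 0' | tail -5
```

```text
position: [0.5882, -0.2245, 0.067]
eef_rot: [-2.255, -2.187, 0.0]
ft_force: [-0.8, -0.6, -0.2]
width: 0.997
grasp_force: 0.0
position: [0.5883, -0.2246, 0.0653]
eef_rot: [-2.255, -2.187, 0.0]
ft_force: [-0.7, -0.6, -0.9]
width: 0.996
grasp_force: 0.0
```

```bash
for i in 1; do python3 -m pendant '0.085 0 0 0.001 0;0.085 0 0 0 0' | sed -n '/position/p;/force/p'; python3 -m pendant '0.085 0 0 0.001 0;0.085 0 0 0 0' | sed -n '/position/p;/force/p'; done
```

```text
position: [0.5883, -0.2246, 0.0643]
ft_force: [0.5, 0.1, 0.5]
grasp_force: 0.0
position: [0.5884, -0.2247, 0.0641]
ft_force: [-3.3, 1.3, 6.6]
grasp_force: 3.8
```

```bash
python3 -m pendant '0.085 0 0 0.0007 0;0.085 0 0 0 0;0.085 0 0 0 0' | sed -n '/position/p;/ft_force/p'; python3 -m pendant '0.085 0.003 0 0 -0.002;0.085 0.006 0 0 -0.002;0.085 0.006 0 0 -0.002;0.085 0.006 0 0 -0.002;0.085 0 0 0 0' | sed -n '/position/p;/force/p'; python3 look.py w2
python3 - <<'E'
from fit import *
P=np.load('pics/w2.npy'); T=sel(P,(.45,.705),(-.32,.06),(.048,.062))
line(T,0,-1,'tail'); line(T,1,-1,'left'); line(T,1,1,'right')
E
```

```text
position: [0.5884, -0.2247, 0.064]
ft_force: [-4.5, 2.4, 13.3]
position: [0.5899, -0.2044, 0.0641]
ft_force: [-0.9, -1.5, 9.9]
grasp_force: 5.2
t 9.275 pos [ 0.5899 -0.2044  0.0641] tooly yaw deg -1.30 tilt [ 0.002 -0.002 -1.   ]
tail slope deg 0.41 at 0.589 ->-0.2449 rms 0.0164
left slope deg -0.10 at -0.182 ->0.4893 rms 0.0097
right slope deg 5.37 at -0.182 ->0.6920 rms 0.0072
```

```bash
python3 -m pendant '0.085 0.004 0 0.0003 -0.002;0.085 0.008 0 0 -0.002;0.085 0.008 0 0 -0.002;0.085 0.008 0 0 -0.002;0.085 0.008 0 0 -0.002;0.085 0.008 0 0 -0.002' | sed -n '/position/p;/force/p'
python3 - <<'E'
from fit import *
img,P,s=cloud('top'); print(s['position'],s['ft_force'])
T=sel(P,(.45,.705),(-.3,.12),(.045,.065)); line(T,0,-1,'tail'); line(T,0,1,'nose')
E
```

```text
position: [0.5906, -0.1615, 0.064]
ft_force: [-2.4, -6.2, 12.1]
grasp_force: 6.4
[ 0.59058423 -0.16148479  0.06403906] [-2.43378389 -6.24118251 12.10737248]
tail slope deg -16.48 at 0.610 ->-0.1442 rms 0.0456
nose slope deg -5.24 at 0.610 ->0.0875 rms 0.0071
```

```bash
python3 -m pendant '0.085 0.008 0 0 -0.002;0.085 0.008 0 0 -0.002;0.085 0.008 0 0 -0.002;0.085 0.008 0 0 -0.002;0.085 0.008 0 0 -0.002;0.085 0.008 0 0 -0.002;0.085 0.008 0 0 -0.002' | sed -n '/position/p;/force/p';  python3 -m pendant '0.085 0.008 0 0 -0.002;0.085 0.008 0 0 -0.002;0.085 0.008 0 0 -0.002;0.085 0.008 0 0 -0.002;0.085 0.008 0 0 -0.002' | sed -n '/position/p;/force/p'
```

```text
position: [0.5909, -0.1053, 0.064]
ft_force: [-1.4, -6.4, 14.4]
grasp_force: 6.8
position: [0.5906, -0.0652, 0.064]
ft_force: [-2.2, -7.1, 15.0]
grasp_force: 7.2
```

```bash
python3 -m pendant '0.085 0.008 0 0 -0.002;0.085 0.008 0 0 -0.002;0.085 0.006 0 0 -0.002;0.085 0.006 0 0 0;0.085 0 0 0 0' | sed -n '/position/p;/force/p'
python3 - <<'E'
from fit import *
img,P,s=cloud('scene'); cv2.imwrite('pics/s2.png',cv2.resize(img[130:300,180:400,::-1],None,fx=3,fy=3))
print(s['clock'],s['position'],s['ft_force'])
for x in (.52,.585,.65):
  for y in (-.02,.03,.08,.12,.15,.2):
    q=sel(P,(x-.01,x+.01),(y-.006,y+.006),(-.05,.1)); print('%.4f'%np.median(q[:,2]) if len(q) else '-',end=' ')
  print()
E
```

```text
position: [0.5901, -0.0365, 0.064]
ft_force: [-3.3, -4.1, 15.6]
grasp_force: 7.8
12.25 [ 0.59005778 -0.0364993   0.06398174] [-3.32711213 -4.06400217 15.58568401]
0.0551 0.0067 0.0329 0.0558 - - 
0.0544 0.0040 0.0037 0.0540 0.0536 0.0556 
0.0398 0.0033 0.0036 0.0534 0.0539 0.0126
```

View pics/s2.png

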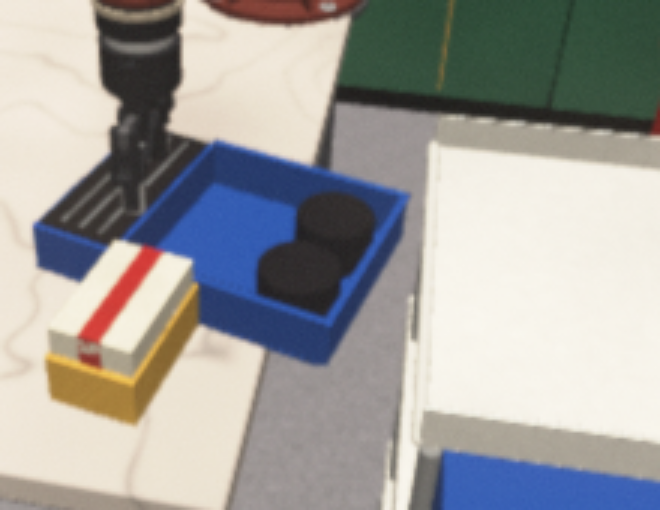

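The crop shows the tray level over the gap, with its nose (cols 330–405) still short of the lip (col ~425) and the pucks stacked. I'll keep drawing it.

```bash
python3 -m pendant '0.085 0.004 0 0 0;0.085 0.007 0 0 0;0.085 0.007 0 0 0;0.085 0.007 0 0 0;0.085 0.007 0 0 0;0.085 0 0 0 0' | sed -n '/position/p;/force/p';python3 -m pendant '0.085 0.004 0 0 0;0.085 0.007 0 0 0;0.085 0.007 0 0 0;0.085 0.007 0 0 0;0.085 0.007 0 0 0;0.085 0.006 0 0 0;0.085 0 0 0 0' | sed -n '/position/p;/force/p'
python3 - <<'E'
from fit import *
img,P,s=cloud('scene'); cv2.imwrite('pics/s3.png',cv2.resize(img[130:300,180:400,::-1],None,fx=3,fy=3))
img,P,s=cloud('top')
T=sel(P,(.45,.70),(.1,.4),(.045,.065)); line(T,0,1,'nose');line(T,1,1,'right');line(T,1,-1,'left')
D=sel(P,(.4,.77),(.5,.6),(.02,.05)); line(D,0,-1,'rail inner'); print(s['clock'])
E
```

```text
position: [0.5897, -0.0041, 0.064]
ft_force: [-1.3, -2.3, 14.9]
grasp_force: 7.5
position: [0.5889, 0.0339, 0.064]
ft_force: [-1.5, -2.9, 15.9]
grasp_force: 7.7
nose slope deg 32.92 at 0.636 ->0.2505 rms 0.0267
right slope deg -27.50 at 0.201 ->0.6811 rms 0.0156
left slope deg 27.65 at 0.201 ->0.5678 rms 0.0081
rail inner slope deg 1.26 at 0.584 ->0.5553 rms 0.0008
13.975
```

View pics/s3.png

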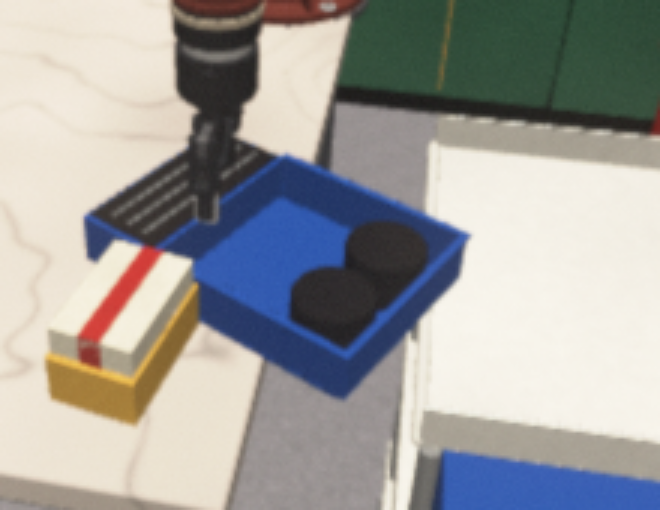

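The tray has yawed: the near side lags, with the front edge running from (345,390) to (465,240). I'll measure the yaw and box clearance before going on.

```bash
cat > tr.py <<'E'
from fit import *
def tray(n,show=True):
    img,P,s=cloud(n); I=img.astype(int); blue=(I[...,2]>I[...,0]+50)&(I[...,2]>70)
    m=blue&(P[...,2]>-.02)&(P[...,2]<.075)&(P[...,0]>.4)&(P[...,0]<.78)
    Q=P[m&(P[...,2]>.04)][:,:2].astype(np.float32)
    (c,wh,a)=cv2.minAreaRect(Q); print(n,'t',s['clock'],'rect c',np.round(c,4),'wh',np.round(wh,4),'ang',round(a,2)); print(' corners',cv2.boxPoints((c,wh,a)).round(3).tolist())
    Y=(I[...,0]>150)&(I[...,1]>100)&(I[...,2]<90)&(P[...,0]>.68)&(P[...,2]>.0)&(P[...,1]>-.1)&(P[...,1]<.1)&(P[...,2]<.1)
    b=P[Y]; print(' box yellow',len(b),np.percentile(b,[2,98],0).round(3).tolist()) if len(b) else 0
    Z=P[...,2]; B=P[(P[...,0]>.69)&(P[...,0]<.87)&(P[...,1]>-.08)&(P[...,1]<.08)&(Z>.062)&(Z<.1)]; print(' box top',B.min(0).round(3),B.max(0).round(3)); return img,P,s
if __name__=='__main__':
    tray('scene'); tray('top'); img,P,s=tray('wrist')
    for c in ('scene','top'):
        pass
E
python3 tr.py
```

```text
scene t 14.025 rect c [ 0.6446 -0.0692] wh [0.6843 0.2704] ang 89.98
 corners [[0.5090000033378601, -0.41100001335144043], [0.7799999713897705, -0.41100001335144043], [0.7799999713897705, 0.27300000190734863], [0.5099999904632568, 0.27300000190734863]]
 box yellow 485 [[0.739, -0.051, 0.006], [0.844, 0.041, 0.052]]
 box top [ 0.709 -0.051  0.062] [0.84  0.043 0.083]
top t 14.075 rect c [ 0.6555 -0.2014] wh [0.9525 0.2473] ang 89.93
 corners [[0.531000018119812, -0.6769999861717224], [0.7789999842643738, -0.6779999732971191], [0.7799999713897705, 0.2750000059604645], [0.5320000052452087, 0.2750000059604645]]
 box top [ 0.747 -0.05   0.071] [0.84  0.034 0.088]
wrist t 14.125 rect c [0.5989 0.0522] wh [0.1831 0.2384] ang 79.68
 corners [[0.4650000035762787, -0.01600000075995922], [0.699999988079071, -0.05900000035762787], [0.7329999804496765, 0.12099999934434891], [0.49799999594688416, 0.164000004529953]]
 box yellow 554 [[0.709, 0.003, 0.048], [0.726, 0.043, 0.051]]
 box top [ 0.711 -0.001  0.062] [0.719 0.033 0.08 ]
```

```bash
sed -i 's/(P\[...,0\]<.78)$/(P[...,0]<.76)\&(P[...,1]>-.12)\&(P[...,1]<.4)/' tr.py
python3 - <<'E'
from tr import *
for n in ('scene','top'): img,P,s=tray(n)
cv2.imwrite('pics/t3.png',cv2.resize(img[120:260,190:330,::-1],None,fx=4,fy=4))
img,P,s=tray('wrist'); cv2.imwrite('pics/w3.png',img[:,:,::-1])
i=cv2.imread('pics/t3.png'); j=cv2.resize(cv2.imread('pics/w3.png'),(400,300)); cv2.imwrite('pics/c3.png',np.hstack([cv2.resize(i,(400,400)),np.vstack([j,np.zeros((100,400,3),np.uint8)])]))
E
```

```text
scene t 14.175 rect c [0.6309 0.0967] wh [0.3006 0.2154] ang 62.91
 corners [[0.46700000762939453, 0.012000000104308128], [0.6579999923706055, -0.0860000029206276], [0.7950000166893005, 0.1809999942779541], [0.6039999723434448, 0.2800000011920929]]
 box yellow 485 [[0.742, -0.051, 0.007], [0.844, 0.04, 0.052]]
 box top [ 0.711 -0.051  0.062] [0.841 0.043 0.084]
top t 14.225 rect c [0.6298 0.0991] wh [0.2986 0.2059] ang 62.68
 corners [[0.4699999988079071, 0.014000000432133675], [0.652999997138977, -0.08100000023841858], [0.7900000214576721, 0.1850000023841858], [0.6069999933242798, 0.27900001406669617]]
 box top [ 0.748 -0.05   0.072] [0.839 0.034 0.088]
wrist t 14.275 rect c [0.5988 0.0523] wh [0.1831 0.2375] ang 79.57
 corners [[0.4650000035762787, -0.01600000075995922], [0.6990000009536743, -0.05900000035762787], [0.7319999933242798, 0.12099999934434891], [0.49900001287460327, 0.164000004529953]]
 box yellow 553 [[0.709, 0.004, 0.048], [0.726, 0.043, 0.051]]
 box top [ 0.711 -0.002  0.062] [0.718 0.033 0.081]
```

View pics/c3.png

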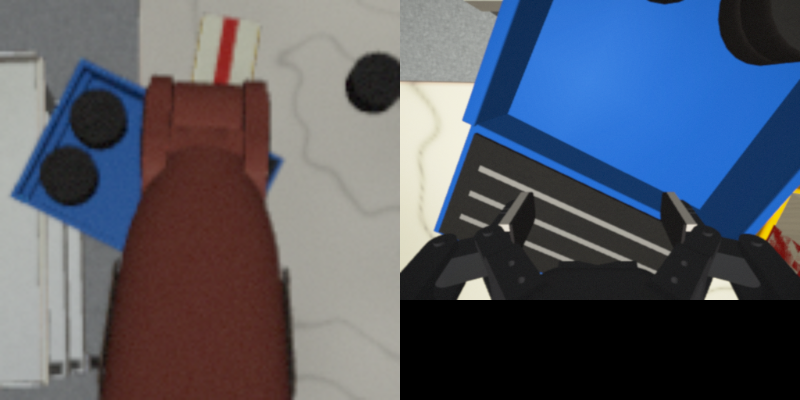

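The top view shows the tray turned about -27° with its left nose corner landed on the lip. The hand slid forward on the rest, and the right flank is at the card-box corner. The CoM lies inside the table-edge/lip support, so I can lift, re-seat the fingers mid-rest in line with the tray, and turn it back.

```bash
python3 -m pendant '0.085 0 0 -0.010 0;0.085 0 0 -0.012 0;0.085 -0.028 -0.0075 0 0.1235;0.085 0 0 0 0.1235;0.085 0 0 0 0.1235;0.085 0 0 0 0.1235;0.085 0 0 0 0' | sed -n '/position/p;/force/p'
python3 - <<'E'
from tr import *
img,P,s=tray('scene'); cv2.imwrite('pics/s4.png',cv2.resize(img[130:300,180:400,::-1],None,fx=3,fy=3))
img,P,s=tray('top'); M=R.from_rotvec(s['eef_rot']).as_matrix(); print('pos',s['position'].round(4),'yaw %.2f'%np.degrees(np.arctan2(M[1,1],M[0,1])))
img,P,s=tray('wrist'); cv2.imwrite('pics/w4.png',img[:,:,::-1])
for x,y in ((.58,.005),(.55,.02),(.61,-.01)):
    q=sel(P,(x-.01,x+.01),(y-.01,y+.01),(.03,.08)); print(x,y,np.median(q[:,2]) if len(q) else None)
E
```

```text
position: [0.581, 0.0061, 0.0847]
ft_force: [1.0, 0.4, 0.3]
grasp_force: 0.0
scene t 15.2 rect c [0.6304 0.0972] wh [0.3021 0.2161] ang 63.21
 corners [[0.4659999907016754, 0.010999999940395355], [0.6589999794960022, -0.0860000029206276], [0.7950000166893005, 0.18299999833106995], [0.6019999980926514, 0.2809999883174896]]
 box yellow 488 [[0.74, -0.051, 0.007], [0.844, 0.041, 0.053]]
 box top [ 0.712 -0.051  0.062] [0.84  0.043 0.083]
top t 15.25 rect c [0.651 0.143] wh [0.2034 0.2061] ang 63.27
 corners [[0.5130000114440918, 0.09799999743700027], [0.6970000267028809, 0.006000000052154064], [0.7889999747276306, 0.18700000643730164], [0.6050000190734863, 0.2800000011920929]]
 box top [ 0.723 -0.05   0.062] [0.838 0.065 0.086]
pos [0.581  0.0062 0.0846] yaw -27.05
wrist t 15.3 rect c [0.5997 0.0398] wh [0.1768 0.2148] ang 63.03
 corners [[0.46399998664855957, 0.009999999776482582], [0.6549999713897705, -0.08799999952316284], [0.7360000014305115, 0.07000000029802322], [0.5440000295639038, 0.16699999570846558]]
 box yellow 1918 [[0.703, -0.031, 0.048], [0.739, 0.043, 0.052]]
 box top [ 0.706 -0.031  0.062] [0.731 0.042 0.077]
0.58 0.005 0.057346870451879584
0.55 0.02 0.05708257490312005
0.61 -0.01 0.05771759416377628
```

View pics/w4.png

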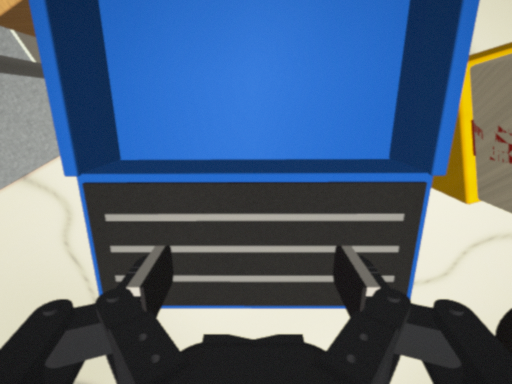

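```bash
python3 -m pendant '0.085 0 0 0.010 0;0.085 0 0 0.006 0;0.085 0 0 0.002 0;0.085 0 0 0 0' | sed -n '/position/p;/force/p';  python3 -m pendant '0.085 0 0 0.001 0;0.085 0 0 0.001 0;0.085 0 0 0.001 0;0.085 0 0 0 0' | sed -n '/position/p;/force/p'
```

```text
position: [0.5808, 0.0061, 0.0663]
ft_force: [-2.0, 0.7, 3.4]
grasp_force: 1.9
position: [0.5813, 0.0057, 0.064]
ft_force: [-2.2, -3.7, 9.2]
grasp_force: 4.9
```

```bash
python3 -m pendant '0.085 0 0 0.0009 0;0.085 0 0 0 0' | sed -n '/position/p;/force/p';  python3 -m pendant '0.085 0 0 0 -0.02;0.085 0 0 0 -0.02;0.085 0 0 0 -0.02;0.085 0 0 0 -0.02;0.085 0 0 0 -0.02;0.085 0 0 0 0' | sed -n '/position/p;/force/p';python3 - <<'E'
from tr import *
s=r.observe();print(s['wrist_torque'])
for n in ('scene','wrist'): img,P,s=tray(n)
M=R.from_rotvec(s['eef_rot']).as_matrix(); print('pos',s['position'].round(4),'yaw %.2f'%np.degrees(np.arctan2(M[1,1],M[0,1])))
E
```

```text
position: [0.5814, 0.0056, 0.064]
ft_force: [-4.8, -3.7, 19.7]
grasp_force: 9.8
position: [0.583, 0.0074, 0.0641]
ft_force: [1.9, 5.1, 14.5]
grasp_force: 7.1
[ 1.17715081  0.21160561 -0.24586229]
scene t 17.35 rect c [0.6312 0.0968] wh [0.2994 0.217 ] ang 63.75
 corners [[0.46799999475479126, 0.010999999940395355], [0.6620000004768372, -0.08500000089406967], [0.7950000166893005, 0.18299999833106995], [0.6000000238418579, 0.27900001406669617]]
 box yellow 480 [[0.742, -0.051, 0.007], [0.845, 0.04, 0.052]]
 box top [ 0.711 -0.051  0.062] [0.84  0.043 0.083]
wrist t 17.4 rect c [0.6021 0.0344] wh [0.1778 0.2227] ang 68.63
 corners [[0.4659999907016754, -0.00800000037997961], [0.6729999780654907, -0.08900000154972076], [0.7379999756813049, 0.07699999958276749], [0.531000018119812, 0.15800000727176666]]
 box yellow 1912 [[0.703, -0.031, 0.048], [0.719, 0.038, 0.052]]Traceback (most recent call last):
  File "<stdin>", line 3, in <module>
  File "tr.py", line 9, in tray
    Z=P[...,2]; B=P[(P[...,0]>.69)&(P[...,0]<.87)&(P[...,1]>-.08)&(P[...,1]<.08)&(Z>.062)&(Z<.1)]; print(' box top',B.min(0).round(3),B.max(0).round(3)); return img,P,s
                                                                                                                    ~~~~~^^^
    return umr_minimum(a, axis, None, out, keepdims, initial, where)
ValueError: zero-size array to reduction operation minimum which has no identity
```

In the wrist view the fingers sat square, mid-rest, but turning slipped: 5.7° of tool turn gave about 0.5° of tray. The nose is landed, so I'll release and straddle the left wall like a wrench, one finger each side. First I'll draw the tray away from the boxes, then turn it.

```bash
python3 -m pendant '0.085 0 0 -0.012 0;0.085 0 0 -0.015 0;0.085 0.0397 -0.0287 0 0;0.085 0.0397 -0.0287 0 0;0.085 0.0397 -0.0287 0 0;0.085 0 0 0 -0.1715;0.085 0 0 0 -0.1715;0.085 0 0 0 -0.1715;0.085 0 0 0 -0.1715;0.085 0 0 0 0' | sed -n '/position/p;/force/p'; sed -i "s/print(' box top',B.min/len(B) and print(' box top',B.min/" tr.py
python3 - <<'E'
from tr import *
for n in ('scene','wrist'): img,P,s=tray(n)
cv2.imwrite('pics/w5.png',img[:,:,::-1])
M=R.from_rotvec(s['eef_rot']).as_matrix(); print('pos',s['position'].round(4),'yaw %.2f'%np.degrees(np.arctan2(M[1,1],M[0,1])))
E
```

```text
position: [0.5445, 0.1485, 0.0899]
ft_force: [-0.6, 0.3, 0.3]
grasp_force: 0.0
scene t 18.7 rect c [0.6306 0.0981] wh [0.3    0.2149] ang 64.17
 corners [[0.4690000116825104, 0.009999999776482582], [0.6620000004768372, -0.08399999886751175], [0.7929999828338623, 0.1860000044107437], [0.5989999771118164, 0.2800000011920929]]
 box yellow 485 [[0.739, -0.051, 0.006], [0.844, 0.041, 0.052]]
 box top [ 0.711 -0.051  0.062] [0.841 0.043 0.083]
wrist t 18.75 rect c [0.6235 0.099 ] wh [0.3013 0.2033] ang 64.01
 corners [[0.4659999907016754, 0.00800000037997961], [0.6489999890327454, -0.08100000023841858], [0.781000018119812, 0.1899999976158142], [0.5979999899864197, 0.27900001406669617]]
pos [0.5445 0.1485 0.0898] yaw 17.61
```

View pics/w5.png

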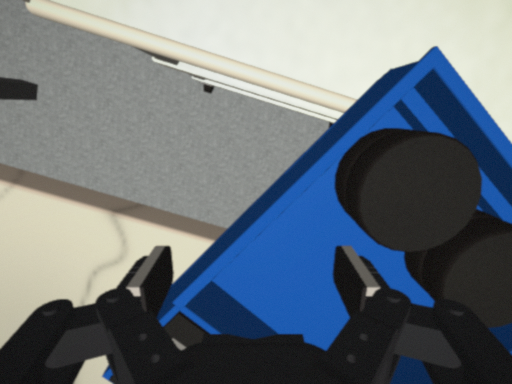

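The view shows the right finger over the tray interior, behind the pucks, and the left finger outside the left wall (which runs from (165,310) to (420,65)). I'll go down astride it and close the angle.

```bash
python3 -m pendant '0.085 -0.0024 -0.009 0 0;0.085 0 0 0.03 0;0.085 0 0 0.029 0;0.085 0 0 0 0' | sed -n '/position/p;/force/p'; python3 -m pendant '0.085 0 0 0 -0.1;0.085 0 0 0 -0.1;0.085 0 0 0 -0.08;0.085 0 0 0 -0.04;0.085 0 0 0 -0.04;0.085 0 0 0 0' | sed -n '/position/p;/force/p'; python3 -c "
from h import *
s=r.observe();print(s['wrist_torque'],s['clock'])"
```

```text
position: [0.5343, 0.143, 0.0289]
ft_force: [-0.1, -0.3, -0.0]
grasp_force: 0.0
position: [0.537, 0.1435, 0.0317]
ft_force: [-0.1, -0.2, -1.2]
grasp_force: 0.0
[-0.01812789 -0.00651209 -0.03505403] 20.05
```

```bash
python3 -m pendant '0.085 0 0 0 -0.05;0.085 0 0 0 -0.05;0.085 0 0 0 -0.03;0.085 0 0 0 0' | sed -n '/position/p;/ft_force/p'; python3 -c "
from h import *
s=r.observe();print(s['wrist_torque'],s['clock'])"; python3 -m pendant '0.085 0.0035 -0.005 0 0;0.085 0.0035 -0.005 0 0;0.085 0.0035 -0.005 0 0;0.085 0.0035 -0.005 0 0;0.085 0 0 0 0' | sed -n '/position/p;/ft_force/p'
python3 - <<'E'
from tr import *
s=r.observe();print(s['wrist_torque'],s['clock'])
for n in ('scene','wrist'): img,P,s=tray(n)
M=R.from_rotvec(s['eef_rot']).as_matrix(); print('pos',s['position'].round(4),'yaw %.2f'%np.degrees(np.arctan2(M[1,1],M[0,1])))
E
```

```text
position: [0.5372, 0.1435, 0.031]
ft_force: [1.8, -0.8, 1.0]
[-0.07955251 -0.4311239  -0.0733516 ] 20.55
position: [0.5114, 0.1388, 0.0302]
ft_force: [-0.2, -0.8, -0.4]
[-0.04298995  0.03605608 -0.05285612] 21.175
scene t 21.175 rect c [0.5977 0.1054] wh [0.2993 0.2282] ang 66.76
 corners [[0.4339999854564667, 0.013000000268220901], [0.6430000066757202, -0.07699999958276749], [0.7620000243186951, 0.1979999989271164], [0.5519999861717224, 0.2879999876022339]]
 box yellow 501 [[0.726, -0.051, 0.006], [0.845, 0.043, 0.052]]
 box top [ 0.71  -0.051  0.062] [0.84  0.043 0.083]
wrist t 21.225 rect c [0.5238 0.1473] wh [0.2006 0.0389] ang 63.49
 corners [[0.4620000123977661, 0.06599999964237213], [0.4959999918937683, 0.04899999871850014], [0.5860000252723694, 0.2280000001192093], [0.5509999990463257, 0.2460000067949295]]
pos [0.5116 0.1388 0.0302] yaw 45.91
```

```bash
python3 -m pendant '0.085 0.0024 -0.0018 0 -0.03;0.085 0.0024 -0.0018 0 -0.03;0.085 0.0024 -0.0018 0 -0.03;0.085 0.0024 -0.0018 0 -0.03;0.085 0.0024 -0.0018 0 -0.03;0.085 0.0024 -0.0018 0 -0.03;0.085 0.0024 -0.0018 0 -0.03;0.085 0.0024 -0.0018 0 -0.03;0.085 0 0 0 0' | sed -n '/position/p;/ft_force/p'
cat > st.py <<'E'
from tr import *
import sys
s=r.observe();print('torque',s['wrist_torque'].round(2),s['clock'])
for n in sys.argv[1:]: img,P,s=tray(n)
M=R.from_rotvec(s['eef_rot']).as_matrix(); print('pos',s['position'].round(4),'yaw %.2f'%np.degrees(np.arctan2(M[1,1],M[0,1])))
E
python3 st.py scene top
```

```text
position: [0.4882, 0.1395, 0.0304]
ft_force: [-0.5, -0.4, 0.3]
torque [-0.05  0.1  -0.02] 22.4
scene t 22.4 rect c [0.5829 0.1191] wh [0.3021 0.2145] ang 75.93
 corners [[0.44200000166893005, -0.0010000000474974513], [0.6499999761581421, -0.05299999937415123], [0.7239999771118164, 0.23999999463558197], [0.515999972820282, 0.2919999957084656]]
 box yellow 498 [[0.726, -0.051, 0.006], [0.844, 0.044, 0.053]]
 box top [ 0.712 -0.051  0.062] [0.84  0.043 0.083]
top t 22.45 rect c [0.5854 0.118 ] wh [0.2997 0.2063] ang 76.95
 corners [[0.45100000500679016, -0.004999999888241291], [0.6520000100135803, -0.050999999046325684], [0.7200000286102295, 0.2409999966621399], [0.5189999938011169, 0.28700000047683716]]
 box yellow 8 [[0.71, -0.028, 0.047], [0.721, 0.04, 0.051]]
 box top [ 0.711 -0.05   0.062] [0.84  0.042 0.088]
pos [0.4882 0.1395 0.0304] yaw 59.67
```

```bash
python3 -m pendant '0.085 0.0014 -0.0006 0 -0.031;0.085 0.0014 -0.0006 0 -0.031;0.085 0.0014 -0.0006 0 -0.031;0.085 0.0014 -0.0006 0 -0.031;0.085 0.0014 -0.0006 0 -0.031;0.085 0.0014 -0.0006 0 -0.031;0.085 0.0014 -0.0006 0 -0.031;0.085 0.0014 -0.0006 0 -0.031;0.085 0 0 0 0' | sed -n '/position/p;/ft_force/p'; python3 st.py scene top
```

```text
position: [0.4762, 0.1397, 0.0304]
ft_force: [0.1, 0.9, -0.2]
torque [-0.    0.01  0.01] 23.625
scene t 23.625 rect c [0.5729 0.1409] wh [0.2135 0.2996] ang 1.14
 corners [[0.46299999952316284, 0.2879999876022339], [0.4690000116825104, -0.010999999940395355], [0.6830000281333923, -0.007000000216066837], [0.6769999861717224, 0.2930000126361847]]
 box yellow 506 [[0.725, -0.051, 0.007], [0.844, 0.044, 0.053]]
 box top [ 0.712 -0.051  0.062] [0.84  0.043 0.084]
top t 23.675 rect c [0.577  0.1422] wh [0.2044 0.3012] ang 1.7
 corners [[0.4699999988079071, 0.28999999165534973], [0.4790000021457672, -0.010999999940395355], [0.6840000152587891, -0.004999999888241291], [0.675000011920929, 0.29600000381469727]]
 box yellow 7 [[0.71, -0.029, 0.045], [0.718, 0.03, 0.053]]
 box top [ 0.711 -0.05   0.062] [0.838 0.042 0.088]
pos [0.4762 0.1398 0.0304] yaw 73.89
```

```bash
python3 -m pendant '0.085 0 0 0 0.1;0.085 0 0 0 0.1;0.085 0 0 0 0.1;0.085 0 0 0 0;0.085 0 0 -0.03 0;0.085 0 0 -0.03 0;0.085 0 0 0 0.161;0.085 0 0 0 0.161;0.085 0 0 0 0.161;0.085 0 0 0 0.161;0.085 0 0 0 0.161;0.085 0 0 0 0.160;0.085 -0.0461 0.0242 0 0;0.085 -0.0461 0.0242 0 0;0.085 -0.0461 0.0242 0 0;0.085 -0.0461 0.0242 0 0;0.085 0 0 0 0;0.085 0 0 0 0' | sed -n '/position/p;/ft_force/p'; python3 st.py scene top wrist
```

```text
position: [0.5771, -0.0421, 0.0901]
ft_force: [-0.3, 0.2, -0.7]
torque [ 0.02 -0.    0.04] 25.975
scene t 25.975 rect c [0.5737 0.1408] wh [0.2139 0.3004] ang 1.45
 corners [[0.46299999952316284, 0.2879999876022339], [0.47099998593330383, -0.012000000104308128], [0.6840000152587891, -0.007000000216066837], [0.6769999861717224, 0.2939999997615814]]
 box yellow 484 [[0.728, -0.051, 0.007], [0.845, 0.042, 0.052]]
 box top [ 0.711 -0.051  0.062] [0.84  0.043 0.083]
top t 26.025 rect c [0.5759 0.1417] wh [0.2073 0.2996] ang 1.06
 corners [[0.4699999988079071, 0.28999999165534973], [0.4749999940395355, -0.009999999776482582], [0.6819999814033508, -0.006000000052154064], [0.6769999861717224, 0.2930000126361847]]
 box yellow 15 [[0.709, -0.014, 0.046], [0.723, 0.041, 0.052]]
 box top [ 0.713 -0.05   0.062] [0.839 0.042 0.089]
wrist t 26.075 rect c [0.5749 0.0381] wh [0.2078 0.0982] ang 1.89
 corners [[0.4690000116825104, 0.08399999886751175], [0.4729999899864197, -0.014000000432133675], [0.6800000071525574, -0.00800000037997961], [0.6769999861717224, 0.09099999815225601]]
 box yellow 1423 [[0.703, -0.032, 0.048], [0.717, 0.036, 0.051]]
 box top [ 0.706 -0.032  0.062] [0.714 0.008 0.081]
pos [ 0.577  -0.0414  0.0903] yaw 1.50
```

```bash
python3 -m pendant '0.085 0 0 0.022 0;0.085 0 0 0.022 0;0.085 0 0 0.022 0;0.085 0 0 0 0;0.085 0.005 0 0 0;0.085 0.005 0 0 0;0.085 0.005 0 0 0;0.085 0.005 0 0 0;0.085 0.005 0 0 0;0.085 0.005 0 0 0' | sed -n '/position/p;/force/p'; python3 -m pendant '0.085 0.008 0 0 0;0.085 0.008 0 0 0;0.085 0.008 0 0 0;0.085 0.008 0 0 0;0.085 0.008 0 0 0;0.085 0.008 0 0 0' | sed -n '/position/p;/force/p'; python3 st.py scene wrist
```

```text
position: [0.5771, -0.0124, 0.0245]
ft_force: [-0.2, -2.5, 0.1]
grasp_force: 0.7
position: [0.5759, 0.0361, 0.0245]
ft_force: [-0.0, -1.4, 2.1]
grasp_force: 1.3
torque [-0.53 -0.02  0.04] 28.125
scene t 28.125 rect c [0.5724 0.1966] wh [0.2108 0.3033] ang 1.2
 corners [[0.46399998664855957, 0.34599998593330383], [0.4699999988079071, 0.0430000014603138], [0.6809999942779541, 0.04699999839067459], [0.675000011920929, 0.3499999940395355]]
 box yellow 478 [[0.734, -0.051, 0.007], [0.845, 0.041, 0.052]]
 box top [ 0.71  -0.052  0.062] [0.84  0.043 0.084]
wrist t 28.175 rect c [0.5736 0.0879] wh [0.1881 0.1033] ang 1.6
 corners [[0.4779999852180481, 0.13699999451637268], [0.48100000619888306, 0.03400000184774399], [0.6690000295639038, 0.039000000804662704], [0.6660000085830688, 0.1420000046491623]]
pos [0.5758 0.0371 0.0245] yaw 1.43
```

```bash
python3 -m pendant '0.085 0.008 0 0 0;0.085 0.008 0 0 0;0.085 0.008 0 0 0;0.085 0.008 0 0 0;0.085 0.008 0 0 0;0.085 0.008 0 0 0;0.085 0.008 0 0 0;0.085 0.008 0 0 0;0.085 0.008 0 0 0' | sed -n '/position/p;/ft_force/p'; python3 -m pendant '0.085 0.008 0 0 0;0.085 0.008 0 0 0;0.085 0.008 0 0 0;0.085 0.008 0 0 0;0.085 0.008 0 0 0;0.085 0.008 0 0 0;0.085 0.008 0 0 0;0.085 0.008 0 0 0;0.085 0.008 0 0 0;0.085 0 0 0 0' | sed -n '/position/p;/ft_force/p'; python3 st.py scene top
cat > rail.py <<'E'
from fit import *
for n in ('scene','top'):
    img,P,s=cloud(n); D=sel(P,(.4,.77),(.53,.6),(.02,.04)); 
    line(D,0,-1,n+' rail inner'); line(D,0,1,n+' rail outer')
    L=sel(P,(.70,.79),(.22,.3),(-.012,.01)); line(L,0,-1,'lip outer')
E
python3 rail.py
```

```text
position: [0.574, 0.1081, 0.0244]
ft_force: [-0.4, -2.1, -1.0]
position: [0.5724, 0.1805, 0.0245]
ft_force: [-0.2, 0.2, 0.2]
torque [0.02 0.02 0.04] 30.6
scene t 30.6 rect c [0.5695 0.2965] wh [0.2147 0.2057] ang 0.03
 corners [[0.4620000123977661, 0.39899998903274536], [0.4620000123977661, 0.1940000057220459], [0.6769999861717224, 0.1940000057220459], [0.6769999861717224, 0.39899998903274536]]
 box yellow 474 [[0.741, -0.051, 0.007], [0.844, 0.04, 0.052]]
 box top [ 0.712 -0.051  0.062] [0.841 0.043 0.084]
top t 30.65 rect c [0.569  0.3642] wh [0.0699 0.207 ] ang 89.5
 corners [[0.4650000035762787, 0.33000001311302185], [0.671999990940094, 0.328000009059906], [0.6729999780654907, 0.39800000190734863], [0.4659999907016754, 0.4000000059604645]]
 box yellow 15 [[0.709, -0.029, 0.046], [0.786, 0.04, 0.072]]
 box top [ 0.711 -0.05   0.065] [0.839 0.042 0.087]
pos [0.5724 0.1801 0.0245] yaw 1.43
scene rail inner slope deg 1.06 at 0.620 ->0.5557 rms 0.0005
scene rail outer slope deg 1.25 at 0.620 ->0.5656 rms 0.0021
lip outer slope deg -1.00 at 0.735 ->0.2439 rms 0.0048
top rail inner slope deg 1.37 at 0.578 ->0.5554 rms 0.0009
top rail outer slope deg 1.28 at 0.578 ->0.5644 rms 0.0023
lip outer slope deg -24.04 at 0.759 ->0.2481 rms 0.0110
```

```bash
sed -i 's/(P\[...,1\]<.4)/(P[...,1]<.57)/; s/P\[...,2\]>.04)\]/P[...,2]>.036)]/' tr.py; python3 -m pendant '0.085 0.006 0 0 0;0.085 0.006 0 0 0;0.085 0.006 0 0 0;0.085 0.006 0 0 0;0.085 0.006 0 0 0;0.085 0.006 0 0 0;0.085 0.006 0 0 0;0.085 0.004 0 0 0;0.085 0 0 0 0' | sed -n '/position/p;/ft_force/p'; python3 st.py scene top wrist;python3 rail.py
```

```text
position: [0.5713, 0.2261, 0.0245]
ft_force: [-0.8, -0.3, -0.0]
torque [0.01 0.03 0.07] 31.925
scene t 31.925 rect c [0.5669 0.3891] wh [0.2136 0.3019] ang 1.16
 corners [[0.4569999873638153, 0.5379999876022339], [0.46299999952316284, 0.23600000143051147], [0.6769999861717224, 0.23999999463558197], [0.6710000038146973, 0.5419999957084656]]
 box yellow 471 [[0.738, -0.051, 0.007], [0.844, 0.04, 0.052]]
 box top [ 0.711 -0.051  0.062] [0.84  0.043 0.083]
top t 31.975 rect c [0.5667 0.4632] wh [0.2055 0.1546] ang 0.96
 corners [[0.46299999952316284, 0.5389999747276306], [0.4650000035762787, 0.3840000033378601], [0.6710000038146973, 0.3880000114440918], [0.6679999828338623, 0.5419999957084656]]
 box yellow 15 [[0.709, -0.029, 0.047], [0.721, 0.04, 0.052]]
 box top [ 0.711 -0.049  0.065] [0.839 0.042 0.088]
wrist t 32.025 rect c [0.5677 0.2779] wh [0.2004 0.0987] ang 1.41
 corners [[0.4659999907016754, 0.32499998807907104], [0.4690000116825104, 0.22599999606609344], [0.6690000295639038, 0.23100000619888306], [0.6669999957084656, 0.33000001311302185]]
pos [0.5713 0.2258 0.0245] yaw 1.40
scene rail inner slope deg 5.98 at 0.602 ->0.5411 rms 0.0124
scene rail outer slope deg 1.58 at 0.602 ->0.5646 rms 0.0022
lip outer slope deg -0.51 at 0.735 ->0.2439 rms 0.0040
top rail inner slope deg 6.23 at 0.583 ->0.5389 rms 0.0128
top rail outer slope deg 1.76 at 0.583 ->0.5634 rms 0.0027
lip outer slope deg -67.47 at 0.766 ->0.2432 rms 0.0305
```

```bash
python3 -m pendant '0.085 0.003 0 0 0;0.085 0.003 0 0 0;0.085 0.003 0 0 0;0.085 0.002 0 0 0;0.085 0 0 0 0' | sed -n '/position/p;/ft_force/p'
cat > flat.py <<'E'
from fit import *
img,P,s=cloud('wrist')
for y in (.262,.275,.285,.31,.32,.36,.4,.44):
  print(y,[('%.4f'%np.median(q[:,2]) if len(q:=sel(P,(x-.01,x+.01),(y-.005,y+.005),(-.03,.08))) else '-') for x in (.5,.57,.64)])
E
python3 flat.py; python3 st.py scene top
```

```text
position: [0.5709, 0.237, 0.0244]
ft_force: [-0.1, 0.6, 0.1]
0.262 ['0.0503', '0.0503', '0.0503']
0.275 ['0.0502', '0.0502', '0.0502']
0.285 ['0.0500', '0.0500', '0.0499']
0.31 ['0.0497', '0.0497', '0.0496']
0.32 ['0.0494', '0.0494', '0.0494']
0.36 ['-0.0023', '-0.0023', '-0.0022']
0.4 ['-', '-', '-']
0.44 ['-', '-', '-']
torque [ 0.01 -0.02 -0.03] 32.85
scene t 32.85 rect c [0.5657 0.3991] wh [0.2152 0.3029] ang 0.7
 corners [[0.4560000002384186, 0.5490000247955322], [0.46000000834465027, 0.2460000067949295], [0.675000011920929, 0.24899999797344208], [0.6710000038146973, 0.5519999861717224]]
 box yellow 478 [[0.743, -0.051, 0.007], [0.845, 0.04, 0.051]]
 box top [ 0.711 -0.051  0.062] [0.841 0.043 0.084]
top t 32.9 rect c [0.5664 0.4775] wh [0.2058 0.1512] ang 1.58
 corners [[0.460999995470047, 0.550000011920929], [0.4659999907016754, 0.39899998903274536], [0.6710000038146973, 0.4050000011920929], [0.6669999957084656, 0.5559999942779541]]
 box yellow 16 [[0.709, -0.029, 0.046], [0.721, 0.04, 0.053]]
 box top [ 0.711 -0.05   0.062] [0.84  0.042 0.088]
pos [0.571  0.2368 0.0245] yaw 1.40
```

```bash
python3 -m pendant '0.085 0.001 0 0 0;0.085 0.001 0 0 0;0.085 0 0 0 0' | sed -n '/position/p;/ft_force/p'; python3 flat.py | head -4; python3 -m pendant '0.085 0.001 0 0 0;0.085 0 0 0 0' | sed -n '/position/p;/ft_force/p'; python3 flat.py|head -4
```

```text
position: [0.571, 0.2387, 0.0244]
ft_force: [-0.8, -0.2, -0.6]
0.262 ['0.0459', '0.0459', '0.0459']
0.275 ['0.0460', '0.0460', '0.0460']
0.285 ['0.0459', '0.0459', '0.0459']
0.31 ['0.0460', '0.0460', '0.0460']
position: [0.571, 0.2393, 0.0244]
ft_force: [-0.5, -1.5, 0.8]
0.262 ['0.0459', '0.0459', '0.0459']
0.275 ['0.0461', '0.0461', '0.0460']
0.285 ['0.0459', '0.0459', '0.0459']
0.31 ['0.0461', '0.0460', '0.0459']
```

The tray is flat at deck height, with its top at 0.046 = 0.055 − 0.009. I'll back off and check.

```bash
python3 -m pendant '0.085 -0.010 0 0 0;0.085 -0.020 0 0 0;0.085 0 0 -0.05 0;0.085 0 0 -0.06 0;0.085 -0.05 -0.03 -0.04 0;0.085 -0.06 -0.03 0 0;0.085 -0.06 -0.04 0 0;0.085 -0.04 0 0 0;0.085 0 0 0 0' | sed -n '/position/p;/ft_force/p'; python3 st.py scene top
python3 - <<'E'
from fit import *
i,P,s=cloud('scene'); j,Q,s=cloud('top')
cv2.imwrite('pics/f.png',np.hstack([cv2.resize(i[130:300,170:400,::-1],(400,300)),cv2.resize(j[110:270,100:300,::-1],(400,300))]))
for n,p in(('scene',P),('top',Q)):
    D=sel(p,(.70,.77),(.5,.6),(.02,.04)); line(D,0,-1,n+' rail inner'); L=sel(p,(.40,.76),(.22,.3),(-.009,.01)); line(L,0,-1,'lip outer')
    for t in ('puck1','spare_puck1','glue','marker'):
        for m in r.regions_of(t,n)[:2]: q=p[m['mask']]; print(n,t,round(m['confidence'],2),np.nanmedian(q,0).round(3))
E
```

```text
position: [0.4867, 0.0121, 0.17]
ft_force: [1.0, 0.3, -0.4]
torque [ 0.06 -0.07 -0.03] 34.8
scene t 34.8 rect c [0.5676 0.4013] wh [0.2128 0.3033] ang 1.63
 corners [[0.4569999873638153, 0.550000011920929], [0.4659999907016754, 0.24699999392032623], [0.6779999732971191, 0.2529999911785126], [0.6700000166893005, 0.5559999942779541]]
 box yellow 480 [[0.739, -0.051, 0.006], [0.844, 0.041, 0.052]]
 box top [ 0.712 -0.052  0.062] [0.84  0.043 0.083]
top t 34.85 rect c [0.5675 0.4034] wh [0.2053 0.3055] ang 1.16
 corners [[0.4620000123977661, 0.5540000200271606], [0.46799999475479126, 0.24899999797344208], [0.6729999780654907, 0.2529999911785126], [0.6669999957084656, 0.5580000281333923]]
 box yellow 17 [[0.709, -0.029, 0.045], [0.767, 0.039, 0.071]]
 box top [ 0.711 -0.049  0.064] [0.839 0.042 0.087]
pos [0.4868 0.0135 0.1699] yaw 1.20
scene rail inner slope deg 1.23 at 0.735 ->0.5586 rms 0.0009
lip outer slope deg 1.08 at 0.649 ->0.2406 rms 0.0010
scene puck1 0.87 [0.533 0.492 0.044]
scene puck1 0.61 [0.618 0.495 0.044]
scene spare_puck1 0.95 [ 0.769 -0.206  0.049]
scene spare_puck1 0.67 [ 0.788 -0.192  0.015]
scene glue 0.91 [ 0.646 -0.435  0.075]
top rail inner slope deg 1.76 at 0.736 ->0.5602 rms 0.0006
lip outer slope deg 1.17 at 0.578 ->0.2398 rms 0.0010
top puck1 0.67 [0.523 0.494 0.044]
top puck1 0.6 [0.606 0.496 0.045]
top spare_puck1 0.74 [ 0.758 -0.211  0.049]
top spare_puck1 0.25 [0.57  0.386 0.017]
top glue 0.61 [ 0.633 -0.437  0.083]
top marker 0.5 [ 0.425 -0.448  0.011]
```

View pics/f.png

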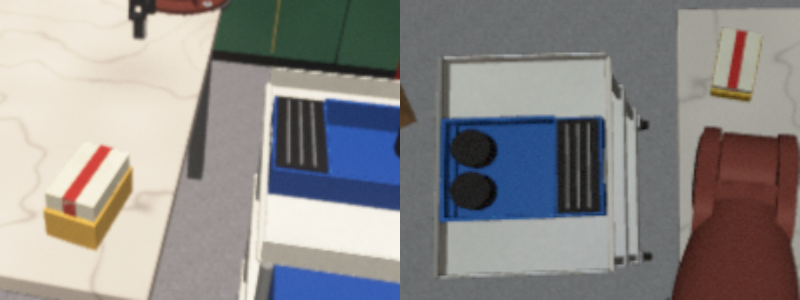

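The view shows the tray flat between lip and rail, both puck stacks in its nose, and the trolley and boxes where they were.

```bash
python3 -c "
from plant import r
print(r.finish_job())"
```

```text
the job is handed in; nothing more can be done
None
```

The job is handed in: the tray lies flat on the deck between lip and rail with both puck stacks upright, and the trolley, boxes and other measured items read within measurement error of where they started; on the way the tray yawed about 27° against the card boxes, so after the nose landed I turned it back with the fingers astride its left wall, a step outside the one you described.

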